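# Fit the bushing plate and thread the guide rod through both bushings

## Task

Lay the loose bushing plate flat and square on the two rails of the guide frame, down between the locating ears with its block upward, and let go of it. Then take the long rod from the wooden stand and thread it tip first straight down, without forcing it, through the upper bushing and on through the lower one, until the tip sticks out below the lower bushing but stays clear of the bench. Finish while holding the rod there in the gripper, spanning both bushings; leave the short rod in the stand and the other things on the bench alone.

Things in the scene. Friction and masses are not known exactly. Their poses are not given: they have to be found in the camera images.
- guide_frame: Dark steel guide frame, fixed to the bench; place and yaw vary. 84 mm (x) by 150 mm (y, with feet). Two rails along its x at y = -55..-37 and +37..+55 mm, flat tops 54 mm above the bench. A cross web between them (44 mm along x, z = 26 to 40 mm) holds the lower bushing; under it open air down to the bench. Origin: on the bench, on the bore axis; z up.
- plate_seat (a point): Point on the frame's bore axis level with the rail tops (54 mm up): the plate's underside centre comes here. Axes as the frame's. Eight small ears round the rail tops locate the plate with 1 mm play all round; they stand at the four corners, reach 66 mm above the bench, and their tips flare outward about 3 mm from 60 mm up.
- lower_bore (a point): Mouth centre of the lower bushing, top of the web, 40 mm above the bench: a vertical bore of 17 mm through the 14 mm thick web. Axes as the frame's.
- bushing_plate: Loose steel plate, about 0.35 kg, flat on the bench: 70 mm (x) by 110 mm (y), 10 mm thick; centred on it a dark block 36 x 36 mm, sides parallel to the plate's, z = 10 to 36 mm. A 17 mm bore (upper bushing) runs down the centre of both. Symmetric, either way round fits; its y goes along the frame's y, across the rails. It may lie left or right of the frame. Origin: underside centre; z up.
- upper_bore (a point): Mouth centre of the upper bushing, centre of the block's top, 36 mm above the plate's underside; the bore goes down 36 mm from here. Axes as the plate's.
- rod_stand: Wooden stand fixed to the bench (place and yaw vary, left or right of the frame): 60 mm (x) by 110 mm (y), 50 mm high, with two blind vertical holes of 15 mm, 42 mm deep, at y = +27 and -27 mm. Each rod may stand in either hole. Origin: underside centre; z up.
- guide_rod: The long steel rod, about 0.16 kg, upright, tip down in a hole of the stand (tip 8 mm above the bench). 157 mm long: shank diameter 14 mm, z = 0 to 125 mm, the lowest 8 mm tapering to a flat 8 mm tip; then a knurled round head, diameter 20 mm, z = 125 to 157 mm. Origin: centre of the tip; z runs along the rod to the head.
- rod_tip (a point): Centre of the guide rod's flat lower tip. Axes as the rod's.
- rod_head (a point): Middle of the guide rod's knurled head, on the axis, 141 mm above the tip: the place to grip. Axes as the rod's.
- short_rod: A shorter rod of the same make in the stand's other hole, to be left there: 107 mm long in all (shank 14 mm diameter to z = 75 mm, head 20 mm diameter to 107 mm). Origin: centre of its tip; z up.
- hole_saw_a: Bystander to leave alone: red-brown hole saw, standing teeth up, diameter 46, height 38 mm. Origin: underside centre.
- hole_saw_b: Bystander to leave alone: dark grey hole saw, standing teeth up, diameter 34, height 36 mm. Origin: underside centre.
- bit_box: Bystander to leave alone: small dark box with a grey lid, 60 x 67 x 44 mm. Origin: underside centre.
- collet_3: Bystander to leave alone: grey spring collet standing on end, diameter 24, height 31 mm. Origin: underside centre.
- chuck_key: Bystander to leave alone: drill chuck key, T-shaped, lying flat, 60 x 75 x 21 mm. Origin: underside centre.
Things that resemble listed ones, but are neither listed nor needed, are in the scene too. What is shaped like the guide_rod but yellow is not meant.

How it is judged:
By the outcome, as a careful person would: the job done as asked, in the order asked, and still so for the second after the job is handed in, while the arm keeps its last pose, push and grip.
It also fails if it takes over 54 s, if anything falls off the work surface, if the arm or the gripper's body presses on something with over 40 N, if the wrist force passes 120 N, or if a joint passes its speed limit or range.

## Robot

A 6-joint arm with a two-finger parallel gripper is mounted at the origin on a cart in front of the work surface, level with it; the furniture and walls round the work are solid. World frame = base frame: x ahead of the robot, y to its left, z up, the work surface at z = 0. Lengths are in m, angles in rad, forces in N, time in s.
With the tool pointing down it reaches from about 0.25 to 0.775 m from the base axis. Payload 8.9 kg.
Tool frame: the origin (TCP) lies midway between the tips of the shut fingers; the grasp point (between the pads) lies 19 mm behind it; z points along the fingers, y is the line along which they close (so a half turn about z gives the same grasp; the last joint's range is limited). The gripper opens to 85 mm and grips with 20 to 120 N. Pads are 22 mm wide; open, the fingers measure 114 mm over their backs; the gripper's body (76 mm by 85 mm) begins 54 mm behind the grasp point. The pads swing forward as they close: fully open they stand 13 mm farther back than shut.
Start: joints at [-1.257, 0.291, -0.153, 1.127, 0, 1.431], TCP at [0.23, -0.472, 0.231] pointing down, gripper open.
Joint ranges: [-2.52, 2.52], [-0.91, 1.74], [-1.3, 1.37], [-1.96, 2.02], [-1.52, 1.47], [-3.14, 3.14]. Speed limits (rad/s): [2.22, 2.22, 2.79, 3.14, 3.14, 3.14].

## Interface

Orientations are given as a unit quaternion [w, x, y, z].
In Python, from cell import arm, vision gives the robot as it stands.
- The arm moves only by the tool move_arm, never from a script. Its arguments are lists of equal length, an entry for each row: "slide": the shift along the world's x, y, z in cm, a list of three; "roll": the turn about the world's z in degrees; "hand": the opening, from 0 (shut) to 1 (fully open). In form: {"slide": [[tx, ty, tz], ...], "roll": [roll, ...], "hand": [hand, ...]}. A call has 1 to 12 rows; each row is the pose to reach, as a shift and turn from the pose commanded when the call began; what a row does not reach only later rows make up. A row lasts 1/12 s, in which the tool goes at most 41.7 mm and 7.16 degrees, less where a joint would pass 70% of its speed; a pose out of reach is approached as far as the arm can. A call with a gripper value outside its range is refused whole. The fingers move at their own pace and stop on an object; the grip force is fixed at half the most. Time passes only in rows, so rows that repeat a pose let the fingers close. It gives the time, the measured TCP pose, the force, the opening and the grip force at its end, in the units of the state.
- arm.get_state(): the state, without advancing time (a new reading comes with each control period).
- vision.grab_frame(name): name is "side" or "top"; returns a dict with "color" (480x640x3 uint8, blue, green, red), "intrinsics" (3x3 intrinsics, pixels), "k1" (the pictures are not rectified: a ray, as slopes to the right and down, at radius r is drawn at 1 + k1 r^2 times it, then the intrinsics apply), "R" (3x3) and "t" (3): a world point X has camera coordinates R X + t. Camera axes: x right, y down, z forward; pixel columns grow to the right and rows downward; lengths in m; the calibration is good to about 2 mm. A picture is of the moment at which its call begins. There is no depth.
- arm.finish_job(): hands the job in; it is judged then, once.
The state is a dict: "time": time; "joint_positions": joint angles; "joint_velocities": joint speeds; "tau": joint torques, N m; "ee_pos": TCP position; "tool_rot": TCP orientation; "contact_force": force on the tool from outside, world axes, zero at the start; "moment": the same for the moment, N m; "grip_width": finger opening in m; "grasp_force": force on a finger pad.
Only numpy, scipy, OpenCV 4.12 (cv2) and the standard library are available. Lean on these libraries where they do the work, as an engineer would, in place of code of your own. Each camera call takes 0.05 s, during which the arm holds its last target. There are 200 camera calls.

## Working session

There is one attempt and no reset: what is moved stays moved. The work goes in short steps, Python scripts to look and compute and a tool call to move; the robot and the scene stay as the last step left them, time stands still between calls to the robot, and variables do not carry over. Pictures are saved under pics/ and viewed, at most 12 in all, crops included, and the job is handed in when it is done.

Besides the shell and the picture viewer there is one more tool, called by a JSON object that holds its "op" and its "data". move_arm: Moves the arm, as the interface text tells. Its arguments: {"type":"object","properties":{"slide":{"type":"array","items":{"type":"array","items":{"type":"number"}}},"roll":{"type":"array","items":{"type":"number"}},"hand":{"type":"array","items":{"type":"number"}}},"required":["slide","roll","hand"]}

```bash
mkdir -p pics; ls; cat > h.py <<'E'
import numpy as np, cv2
from cell import arm, vision
def grab(n):
    return vision.grab_frame(n)
def ray(f,u,v):
    K=np.array(f["intrinsics"]);k=f["k1"]
    p=np.array([(u-K[0,2])/K[0,0],(v-K[1,2])/K[1,1]]);q=p.copy()
    for _ in range(20): q=p/(1+k*(q@q))
    R=np.array(f["R"]);t=np.array(f["t"])
    return -R.T@t, R.T@np.array([q[0],q[1],1])
def onz(f,u,v,z):
    c,d=ray(f,u,v); return c+d*(z-c[2])/d[2]
def proj(f,X):
    p=np.array(f["R"])@np.array(X)+np.array(f["t"]); q=p[:2]/p[2]; q=q*(1+f["k1"]*(q@q))
    K=np.array(f["intrinsics"]); return np.array([K[0,0]*q[0]+K[0,2],K[1,1]*q[1]+K[1,2]])
def tri(f1,p1,f2,p2):
    c1,d1=ray(f1,*p1);c2,d2=ray(f2,*p2)
    s=np.linalg.lstsq(np.c_[d1,-d2],c2-c1,rcond=None)[0]
    a,b=c1+d1*s[0],c2+d2*s[1]; return (a+b)/2, np.linalg.norm(a-b)
E
python3 - <<'E'
from h import *
import pickle
s=arm.get_state();print({k:np.round(v,3) for k,v in s.items()})
for n in("side","top"):
    f=grab(n);cv2.imwrite(f"pics/{n}0.png",f["color"]);pickle.dump(f,open(n+"0.pkl","wb"))
    print(n,np.array(f["intrinsics"])[0],f["k1"],-np.array(f["R"]).T@f["t"])
E
```

```text
pics
{'time': np.float64(0.0), 'joint_positions': array([-1.257,  0.291, -0.154,  1.127, -0.   ,  1.431]), 'joint_velocities': array([-0.001, -0.001, -0.001,  0.   ,  0.001, -0.   ]), 'tau': array([ 0.0000e+00, -5.3715e+01,  3.3137e+01,  1.6000e-02, -0.0000e+00,
        0.0000e+00]), 'ee_pos': array([ 0.23 , -0.472,  0.231]), 'tool_rot': array([-0.001,  0.974,  0.224, -0.   ]), 'contact_force': array([ 0.737, -0.721, -0.032]), 'moment': array([0.015, 0.049, 0.014]), 'grasp_force': np.float64(0.0), 'grip_width': np.float64(0.086)}
side [438.12793372   0.         324.7550204 ] -0.0975862751662689 [0.21937037 0.76324994 0.76034917]
top [500.03610567   0.         314.92324037] -0.042644868482308085 [ 0.41203429 -0.04251765  1.52555051]
```

View pics/top0.png

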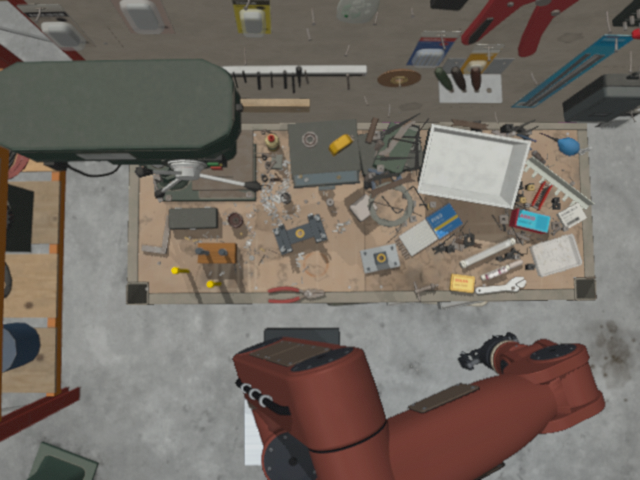

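View pics/side0.png

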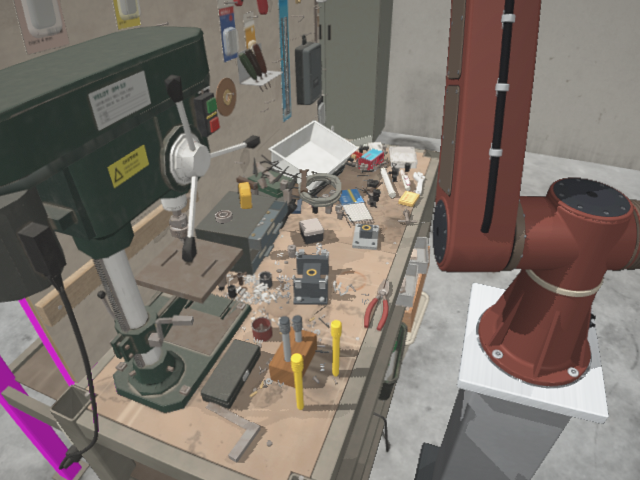

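The top view shows the frame at about (300,233), the loose plate at (380,260), the wooden stand at (217,252) and two yellow decoy rods with heads at (176,271) and (211,284). The side view shows the grey rods at (285,325) and (297,322), and the yellow ones at (336,328) and (297,362). I'll take close crops next.

```bash
python3 - <<'E'
import cv2,numpy as np
t=cv2.imread("pics/top0.png");s=cv2.imread("pics/side0.png")
a=cv2.resize(t[200:300,150:410],None,fx=3.07,fy=3,interpolation=cv2.INTER_CUBIC)
cv2.imwrite("pics/c1.png",a[:, :800])
b=cv2.resize(s[210:420,230:400],None,fx=2.8,fy=2.8,interpolation=cv2.INTER_CUBIC)
cv2.imwrite("pics/c2.png",b)
E
```

```text
(no output)
```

View pics/c1.png

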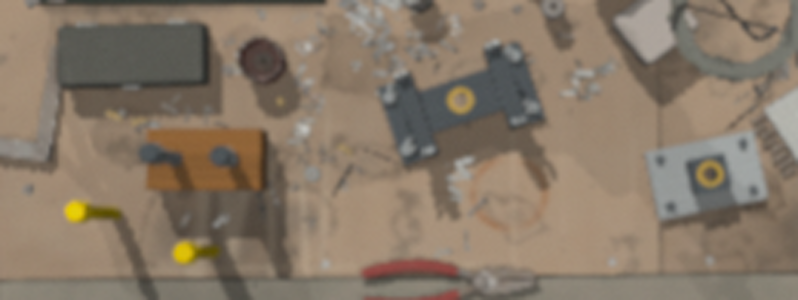

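View pics/c2.png

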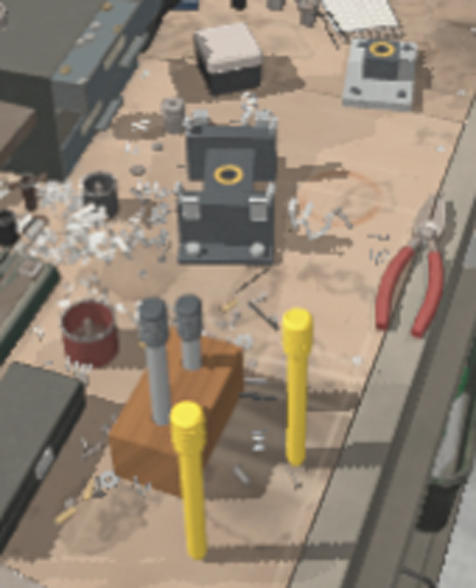

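Candidates for the long rod are the grey heads at top (199,251) and (222,252), which are side (285,325) and (297,322), plus the yellow rods at side (336,328) and (297,362). The long one is grey at side (285,325): it has more shank visible above the stand and sits in the left-hand hole. The crop confirms this. Next I'll measure positions.

```bash
python3 - <<'E'
from h import *
import pickle
F={n:pickle.load(open(n+"0.pkl","rb")) for n in("side","top")}
def cen(f,box,g,minw=0):
    x0,y0,x1,y1=box;c=f["color"][y0:y1,x0:x1].astype(float)
    w=g(c);w[w<minw]=0
    yy,xx=np.mgrid[y0:y1,x0:x1];return np.array([(w*xx).sum(),(w*yy).sum()])/w.sum()
yel=lambda c:np.clip(np.minimum(c[...,1],c[...,2])-c[...,0],0,None)
rings={"frame":((293,225,307,241),(301,262,321,282),.040),"plate":((374,251,389,263),(358,220,377,234),.036)}
for k,(bt,bs,z) in rings.items():
    pt=cen(F["top"],bt,yel,35);ps=cen(F["side"],bs,yel,35)
    print(k,pt,ps,"tri",tri(F["top"],pt,F["side"],ps),"top",onz(F["top"],*pt,z),"side",onz(F["side"],*ps,z))
# contours by colour
f=F["top"];hsv=cv2.cvtColor(f["color"],cv2.COLOR_BGR2HSV)
for nm,box,z in(("frame",(268,208,332,256),.054),("plate",(358,240,402,276),.01)):
    x0,y0,x1,y1=box;c=cv2.resize(f["color"][y0:y1,x0:x1],None,fx=4,fy=4,interpolation=cv2.INTER_CUBIC)
    d=c.astype(int);m=((d[...,0]-d[...,2])>-6).astype(np.uint8)
    m=cv2.morphologyEx(m,cv2.MORPH_OPEN,np.ones((7,7),np.uint8))
    cs,_=cv2.findContours(m,0,1);k=max(cs,key=cv2.contourArea)
    pts=np.array([onz(f,x0+(p[0]+.5)/4-.5,y0+(p[1]+.5)/4-.5,z)[:2] for p in k[:,0]],np.float32)
    r=cv2.minAreaRect(pts*1000);print(nm,r,cv2.boxPoints(r))
    o=c.copy();cv2.drawContours(o,[k],-1,(0,0,255),1);cv2.imwrite(f"pics/m_{nm}.png",o)
a=cv2.imread("pics/m_frame.png");b=cv2.imread("pics/m_plate.png")
h=np.zeros((200,450,3),np.uint8);h[:a.shape[0],:a.shape[1]]=a;h[:b.shape[0],260:260+b.shape[1]]=b;cv2.imwrite("pics/m.png",cv2.resize(h,None,fx=1.75,fy=1.75))
# stand
m=cv2.inRange(hsv,(5,150,60),(20,255,255));m[:, :185]=0;m[:,250:]=0;m[:230]=0;m[275:]=0
cs,_=cv2.findContours(m,0,1);k=max(cs,key=cv2.contourArea)
print("stand",cv2.minAreaRect(np.array([onz(f,*p[0],.05)[:2]*1000 for p in k],np.float32)))
for nm,pt,ps,z in(("long",(199.5,251),(285,320),.165),("short",(222.3,252.3),(297,318.5),.115)):
    print(nm,tri(F["top"],pt,F["side"],ps),onz(F["top"],*pt,z),onz(F["side"],*ps,z))
E
```

```text
frame [299.4825061  232.98494711] [311.2856554  271.94765045] tri (array([ 0.5421702 , -0.01417724,  0.03775454]), np.float64(0.0009962691765250543)) top [ 0.54149935 -0.01437572  0.04      ] side [ 0.54165659 -0.01165396  0.04      ]
plate [380.90545004 257.49710983] [365.97669774 227.10652463] tri (array([ 0.46663978, -0.25695855,  0.03358287]), np.float64(0.0009468961916754404)) top [ 0.46609185 -0.25672211  0.036     ] side [ 0.46627629 -0.25345555  0.036     ]
frame ((540.5144653320312, -14.537681579589844), (86.25044250488281, 142.29336547851562), 18.308788299560547) [[477.2225    39.460087]
 [521.92224  -95.63    ]
 [603.8064   -68.535446]
 [559.1067    66.554634]]
plate ((464.7271728515625, -256.9823913574219), (69.22616577148438, 108.37923431396484), 10.75675106048584) [[ 420.60834 -210.20514]
 [ 440.83624 -316.68   ]
 [ 508.846   -303.75964]
 [ 488.6181  -197.28479]]
stand ((483.71441650390625, 229.66831970214844), (106.71784210205078, 53.17836380004883), 89.44947814941406)
long (array([0.48513509, 0.25805108, 0.15661062]), np.float64(0.0014765432873537696)) [0.48399901 0.25593765 0.165     ] [0.48216    0.26524486 0.165     ]
short (array([0.48455357, 0.20446091, 0.10720219]), np.float64(0.003827344474875925)) [0.48235791 0.20244493 0.115     ] [0.48324336 0.21158432 0.115     ]
```

View pics/m.png

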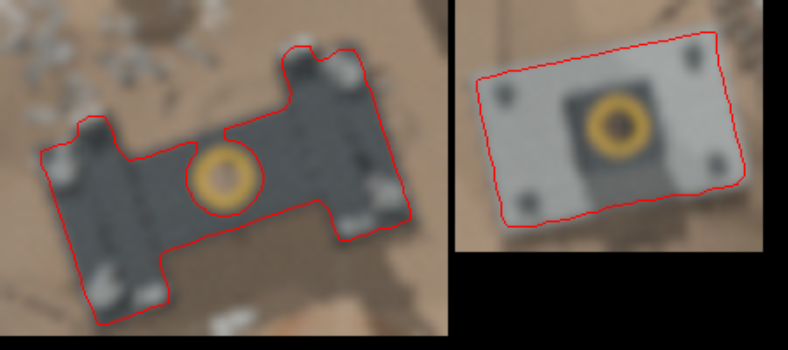

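Both outlines are clean: the frame on the left with its ring at top (299.5,233), the plate on the right with its ring at (381,257.5). The sizes match the spec. I'll refine the yaws by fitting the edges.

```bash
cat > yaw.py <<'E'
from h import *
def yaw(f,box,z,a0,cx,hx,hy,rej=3):
    """edge-fit yaw (deg): outline points near each side of the expected rectangle, all in one frame"""
    x0,y0,x1,y1=box;c=cv2.resize(f["color"][y0:y1,x0:x1],None,fx=4,fy=4,interpolation=cv2.INTER_CUBIC)
    d=c.astype(int);m=((d[...,0]-d[...,2])>-6).astype(np.uint8)
    m=cv2.morphologyEx(m,cv2.MORPH_OPEN,np.ones((7,7),np.uint8))
    k=max(cv2.findContours(m,0,1)[0],key=cv2.contourArea)
    P=np.array([onz(f,x0+(p[0]+.5)/4-.5,y0+(p[1]+.5)/4-.5,z)[:2] for p in k[:,0]])*1000-np.array(cx)
    a=np.radians(a0);Q=P@np.array([[np.cos(a),-np.sin(a)],[np.sin(a),np.cos(a)]])
    out={}
    for nm,ax,v,lim in(("+x",0,hx,hy),("-x",0,-hx,hy),("+y",1,hy,hx),("-y",1,-hy,hx)):
        s=Q[(abs(Q[:,ax]-v)<rej)&(abs(Q[:,1-ax])<lim-8)]
        if len(s)<8: continue
        l=cv2.fitLine(s.astype(np.float32),cv2.DIST_HUBER,0,.01,.01).ravel()
        ang=np.degrees(np.arctan(l[1]/l[0])) if ax else -np.degrees(np.arctan(l[0]/l[1]))
        out[nm]=(round(float(a0+ang),2),round(float(np.median(s[:,ax])),1),len(s))
    return out
E
python3 - <<'E'
from yaw import *
import pickle
f=pickle.load(open("top0.pkl","rb"))
print(yaw(f,(268,208,332,256),.054,18.6,(541.5,-14.4),22,72,5))
print(yaw(f,(358,240,402,276),.01,11.3,(466,-256.7),35,55,4))
E
```

```text
{'+x': (18.77, 18.2, 97), '-x': (18.33, -22.7, 105), '+y': (18.13, 70.5, 35), '-y': (17.46, -70.3, 36)}
{'+x': (10.96, 32.7, 121), '-x': (10.65, -34.2, 121), '+y': (10.83, 53.6, 70), '-y': (12.18, -53.0, 70)}
```

{"op": "move_arm", "data": {"slide": [[3,2.7,0],[6,5.4,0],[9,8.1,0],[12,10.8,0],[15,13.5,0],[18,16.2,0],[21,19,0],[23.6,21.6,-3],[23.6,21.6,-6],[23.6,21.6,-9],[23.6,21.6,-12],[23.6,21.6,-12]], "roll": [-4,-8,-12,-14.5,-14.5,-14.5,-14.5,-14.5,-14.5,-14.5,-14.5,-14.5], "hand": [0.75,0.75,0.75,0.75,0.75,0.75,0.75,0.75,0.75,0.75,0.75,0.75]}}

```text
time: 1.1
ee_pos: [0.4626, -0.2534, 0.1061]
tool_rot: [-0.003, 0.995, 0.1, -0.003]
contact_force: [-1.2, 0.9, -0.9]
grip_width: 0.0642
grasp_force: 0.0
```

{"op": "move_arm", "data": {"slide": [[0,0,0],[0,0,0]], "roll": [0,0], "hand": [0.75,0.75]}}

```text
time: 1.27
ee_pos: [0.4662, -0.2567, 0.1127]
tool_rot: [0.0, 0.995, 0.1, 0.0]
contact_force: [0.5, -0.2, -0.1]
grip_width: 0.0639
grasp_force: 0.0
```

```bash
python3 - <<'E'
from h import *
s=arm.get_state();print(s["ee_pos"],s["tool_rot"],s["time"],s["joint_positions"])
f=grab("side");g=grab("top")
p=proj(f,[.466,-.255,.05]).astype(int);q=proj(g,[.466,-.255,.05]).astype(int)
a=cv2.resize(f["color"][p[1]-60:p[1]+40,p[0]-50:p[0]+50],(400,400),interpolation=2)
b=cv2.resize(g["color"][q[1]-50:q[1]+50,q[0]-50:q[0]+50],(400,400),interpolation=2)
cv2.imwrite("pics/g1.png",np.hstack([a,b]));print(p,q)
E
```

```text
[ 0.46623229 -0.256695    0.11269731] [4.10604175e-04 9.95032913e-01 9.95445320e-02 4.68371290e-04] 1.2667 [-6.40702728e-01  4.00319655e-01 -3.26003066e-01  8.43228130e-01
  2.57113027e-05  2.30147056e+00]
[366 222] [381 257]
```

View pics/g1.png

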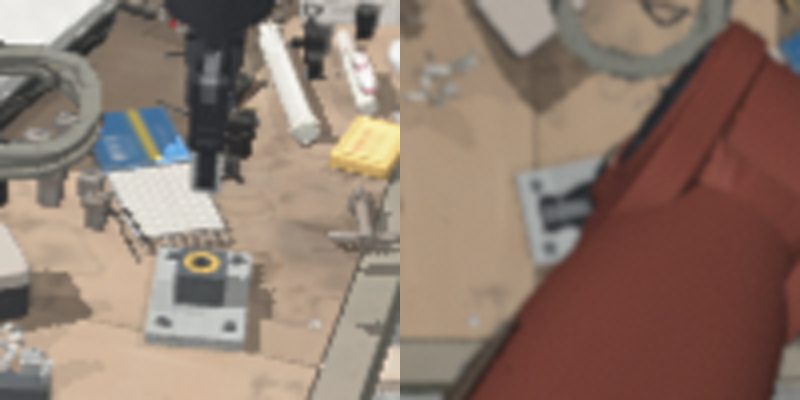

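The fingers are centred over the plate block. In the side crop the ring is at about (202,262), and the top view is hidden by the arm. I'll descend and grip.

{"op": "move_arm", "data": {"slide": [[0,0,-3],[0,0,-6],[0,0,-8],[0,0,-9.5],[0,0,-10.1],[0,0,-10.1],[0,0,-10.1],[0,0,-10.1],[0,0,-10.1],[0,0,-10.1],[0,0,-10.1],[0,0,-10.1]], "roll": [0,0,0,0,0,0,0,0,0,0,0,0], "hand": [0.75,0.75,0.75,0.75,0.75,0.75,0.75,0.3,0.3,0.3,0.3,0.3]}}

```text
time: 2.37
ee_pos: [0.4664, -0.2565, 0.0117]
tool_rot: [0.001, 0.995, 0.1, 0.001]
contact_force: [-1.6, 1.2, 8.8]
grip_width: 0.035
grasp_force: 60.8
```

{"op": "move_arm", "data": {"slide": [[0,0,1],[0,0,3.5],[0,0,7],[0,0,10.5],[0,0,13],[0,0,13],[0,0,13]], "roll": [0,0,0,2,4,7,7], "hand": [0.3,0.3,0.3,0.3,0.3,0.3,0.3]}}

```text
time: 2.95
ee_pos: [0.4665, -0.2567, 0.1426]
tool_rot: [0.001, 0.987, 0.161, 0.001]
contact_force: [-0.2, 0.3, -4.3]
grip_width: 0.0349
grasp_force: 61.4
```

{"op": "move_arm", "data": {"slide": [[1,3.3,0],[2,6.6,0],[3.2,10,0],[4.2,13.4,0],[5.3,16.8,0],[6.3,20,0],[7.2,23,0],[7.5,24.2,0],[7.5,24.2,0],[7.5,24.2,0]], "roll": [0,0,0,0,0,0,0,0,0,0], "hand": [0.3,0.3,0.3,0.3,0.3,0.3,0.3,0.3,0.3,0.3]}}

```text
time: 3.78
ee_pos: [0.5398, -0.0137, 0.1396]
tool_rot: [-0.0, 0.987, 0.161, -0.001]
contact_force: [-0.4, -0.2, -3.4]
grip_width: 0.0349
grasp_force: 61.7
```

```bash
python3 - <<'E'
from h import *
s=arm.get_state();print(s["ee_pos"],s["tool_rot"],s["time"])
f=grab("side");g=grab("top")
p=proj(f,[.5417,-.0135,.12]).astype(int);q=proj(g,[.5417,-.0135,.1]).astype(int)
a=cv2.resize(f["color"][p[1]-60:p[1]+80,p[0]-70:p[0]+70],(560,560),interpolation=2)
cv2.imwrite("pics/g2.png",a);print(p,q)
b=cv2.resize(g["color"][q[1]-40:q[1]+40,q[0]-40:q[0]+40],(240,240),interpolation=2)
c=np.zeros((560,800,3),np.uint8);c[:,:560]=a;c[:240,560:]=b;cv2.imwrite("pics/g2.png",c)
E
```

```text
[ 0.53984912 -0.01369189  0.13963131] [-4.87149381e-05  9.87031024e-01  1.60526696e-01 -9.66687964e-04] 3.7833
[310 246] [298 231]
```

View pics/g2.png

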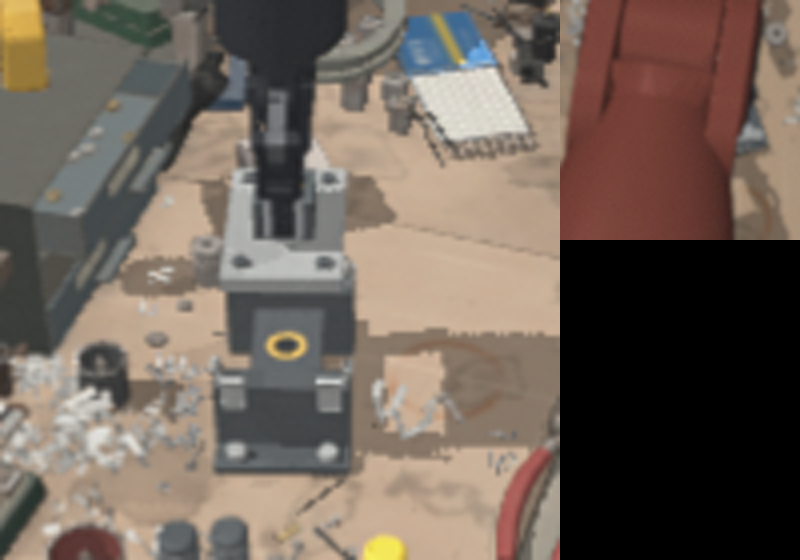

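The plate is held level above the frame: its near edge runs at about (222,285)–(350,287) in the crop, and the frame ring is at (286,345). I'll check the side-camera bias by comparing the plate's predicted corners with the observed ones.

```bash
cat > chk.py <<'E'
from h import *
def plate_pred(s):
    w,x,y,z=s["tool_rot"];a=2*np.arctan2(y,x);c=np.array(s["ee_pos"]);u=np.array([np.cos(a),np.sin(a),0]);v=np.array([-np.sin(a),np.cos(a),0])
    c=c-[0,0,.0117]
    return {(i,j,k):c+i*u*.035+j*v*.055+np.array([0,0,k*.01]) for i in(-1,1) for j in(-1,1) for k in(0,1)}
def sub(img,a,b,lo=-5,hi=5,n=25):
    """mean signed offset (px) of the strongest brightness edge along the normal of predicted line a-b, and normal"""
    a,b=np.array(a),np.array(b);d=(b-a)/np.linalg.norm(b-a);nn=np.array([-d[1],d[0]])
    o=np.arange(lo,hi,.25);t=np.linspace(.15,.85,n)
    G=a+(b-a)*t[:,None];M=(G[:,None]+o[None,:,None]*nn).astype(np.float32)
    v=cv2.remap(img.astype(np.float32).mean(2),M[...,0],M[...,1],1)
    g=np.gradient(v,axis=1);p=g.mean(0);return o,p,nn,o[np.argmin(g,1)],o[np.argmax(g,1)]
E
python3 - <<'E'
from chk import *
s=arm.get_state();f=grab("side");P={k:proj(f,v) for k,v in plate_pred(s).items()}
for k,v in P.items(): print(k,v.round(1))
for nm,a,b in(("near bottom",(-1,1,0),(1,1,0)),("near top",(-1,1,1),(1,1,1)),("x+ top",(1,1,1),(1,-1,1)),("x- top",(-1,1,1),(-1,-1,1))):
    o,p,n,mn,mx=sub(f["color"],P[a],P[b]);print(nm,n.round(2),"min",np.median(mn),p.min().round(),"max",np.median(mx),p.max().round())
# frame feet near bottom edge & rail near top edge
c=np.array([.5417,-.0135]);a=np.radians(18.2);u=np.array([np.cos(a),np.sin(a)]);v=np.array([-u[1],u[0]])
fr=lambda x,y,z:proj(f,[*(c+u*x+v*y),z])
for nm,A,B in(("foot near",(-.042,.075,0),(.042,.075,0)),("web +x",(.022,.03,.04),(.022,-.03,.04)),("web -x",(-.022,.03,.04),(-.022,-.03,.04)),("rail innertop far",(-.042,-.037,.054),(.042,-.037,.054))):
    A,B=fr(*A),fr(*B);o,p,n,mn,mx=sub(f["color"],A,B);print(nm,A.round(1),B.round(1),n.round(2),"min",np.median(mn),p.min().round(),"max",np.median(mx),p.max().round())
E
```

```text
(-1, -1, 0) [326.6 230.3]
(-1, -1, 1) [326.6 227. ]
(-1, 1, 0) [325.5 257.9]
(-1, 1, 1) [325.4 254.5]
(1, -1, 0) [298.6 230. ]
(1, -1, 1) [298.5 226.7]
(1, 1, 0) [295.1 257.5]
(1, 1, 1) [294.9 254.1]
near bottom [ 0.01 -1.  ] min -5.0 -4.0 max 3.0 10.0
near top [ 0.01 -1.  ] min 2.5 -5.0 max -0.25 10.0
x+ top [0.99 0.13] min -1.5 -2.0 max -0.5 9.0
x- top [1.   0.04] min -0.75 -2.0 max 1.25 1.0
foot near [327.5 304.2] [293.2 303.7] [ 0.02 -1.  ] min -0.5 -13.0 max 1.5 6.0
web +x [302.  279.3] [303.6 263.8] [0.99 0.11] min -0.75 -2.0 max 3.5 4.0
web -x [319.8 279.5] [320.7 264. ] [1.   0.06] min -1.0 -4.0 max 3.5 1.0
rail innertop far [328.5 258.2] [295.9 257.7] [ 0.01 -1.  ] min -4.75 -3.0 max 3.25 10.0
```

{"op": "move_arm", "data": {"slide": [[0,0.1,-2],[0,0.1,-4],[0,0.1,-5.5],[0,0.1,-5.5],[0,0.1,-5.5]], "roll": [0,0,0,0,0], "hand": [0.3,0.3,0.3,0.3,0.3]}}

```text
time: 4.35
ee_pos: [0.5399, -0.0139, 0.085]
tool_rot: [-0.0, 0.987, 0.159, -0.001]
contact_force: [1.3, 0.2, -4.1]
grip_width: 0.0349
grasp_force: 61.6
```

```bash
python3 - <<'E'
from h import *
f=grab("side");s=arm.get_state();print(s["ee_pos"],s["contact_force"],s["moment"])
p=proj(f,[.5417,-.0135,.07]).astype(int);print(p)
cv2.imwrite("pics/g3.png",cv2.resize(f["color"][p[1]-35:p[1]+35,p[0]-35:p[0]+35],(600,600),interpolation=2))
E
```

```text
[ 0.54076536 -0.01389202  0.08583052] [ 0.89421404 -0.07817155 -4.42163682] [-0.0089333  -0.04308801 -0.04404274]
[311 262]
```

View pics/g3.png

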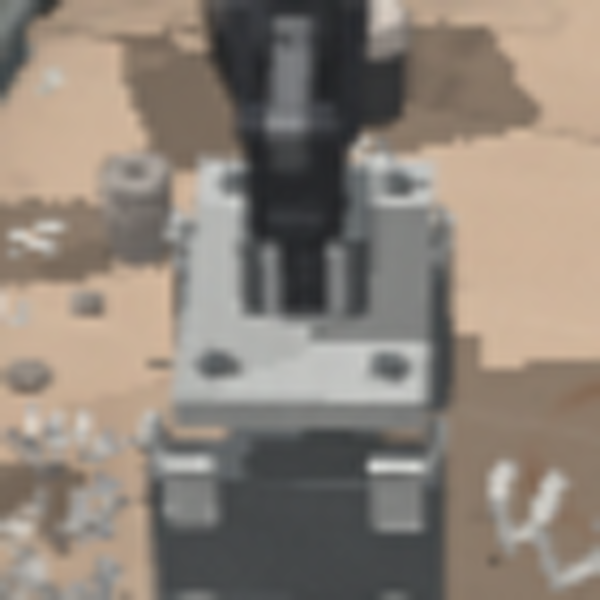

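The plate hovers centred over the ears: plate face at columns 175–432, frame face at 160–443, and the gap to the near ears (row 455) is as expected. I'll lower it into the flare and watch the forces.

{"op": "move_arm", "data": {"slide": [[0.05,0,-0.6],[0.05,0,-1.1],[0.05,0,-1.4],[0.05,0,-1.4]], "roll": [0,0,0,0], "hand": [0.3,0.3,0.3,0.3]}}

```text
time: 4.73
ee_pos: [0.5408, -0.013, 0.0708]
tool_rot: [-0.0, 0.987, 0.16, -0.0]
contact_force: [-0.4, -0.2, -4.4]
grip_width: 0.0353
grasp_force: 61.8
```

{"op": "move_arm", "data": {"slide": [[0,0,-0.2],[0,0,-0.4],[0,0,-0.4]], "roll": [0,0,0], "hand": [0.3,0.3,0.3]}}

```text
time: 4.98
ee_pos: [0.541, -0.013, 0.067]
tool_rot: [-0.0, 0.987, 0.16, -0.0]
contact_force: [0.1, 0.7, -4.1]
grip_width: 0.0345
grasp_force: 61.8
```

{"op": "move_arm", "data": {"slide": [[0,0,-0.1],[0,0,-0.2],[0,0,-0.2]], "roll": [0,0,0], "hand": [0.3,0.3,0.3]}}

```text
time: 5.23
ee_pos: [0.5413, -0.013, 0.0657]
tool_rot: [0.0, 0.987, 0.16, 0.0]
contact_force: [-2.4, 1.4, 1.9]
grip_width: 0.0345
grasp_force: 62.5
```

{"op": "move_arm", "data": {"slide": [[0,0,0],[0,0,0],[0,0,0],[0,0,0.5],[0,0,2],[0,0,5],[0,0,9],[0,0,13],[-1,3,15],[-2,7,15],[-3,11,15],[-4,15,15]], "roll": [0,0,0,0,0,0,0,0,7,14,21,28], "hand": [0.65,0.65,0.65,0.65,0.65,0.65,0.65,0.65,0.65,0.65,0.65,0.65]}}

```text
time: 6.23
ee_pos: [0.501, 0.1382, 0.2165]
tool_rot: [0.0, 0.918, 0.396, 0.001]
contact_force: [1.5, -0.3, -0.4]
grip_width: 0.0556
grasp_force: 0.0
```

{"op": "move_arm", "data": {"slide": [[0,3,0],[-0.5,6,0],[-1,9,0],[-1.5,11,0],[-1.7,12,0],[-1.7,12,0]], "roll": [7,14,21,28,35,42], "hand": [0.65,0.65,0.65,0.65,0.65,0.65]}}

```text
time: 6.73
ee_pos: [0.4835, 0.2592, 0.2157]
tool_rot: [-0.0, 0.714, 0.701, 0.0]
contact_force: [-0.3, 0.2, -0.4]
grip_width: 0.0555
grasp_force: 0.0
```

```bash
python3 - <<'E'
from h import *
import pickle
s=arm.get_state();print(s["ee_pos"],s["tool_rot"],s["time"])
f=grab("side");g=grab("top");pickle.dump((f,g),open("s2.pkl","wb"))
p=proj(f,[.5417,-.0135,.09]);q=proj(g,[.5417,-.0135,.09]);print(p,q)
def cen(f,c,r):
    x,y=np.round(c).astype(int);c=f["color"][y-r:y+r+1,x-r:x+r+1].astype(float);w=np.clip(np.minimum(c[...,1],c[...,2])-c[...,0],0,None);w[w<35]=0
    yy,xx=np.mgrid[y-r:y+r+1,x-r:x+r+1];return np.array([(w*xx).sum(),(w*yy).sum()])/w.sum()
a,b=cen(g,q,7),cen(f,p,8);print("ring",a,b,tri(g,a,f,b),onz(g,*a,.09),onz(f,*b,.09))
A=cv2.resize(g["color"][200:270,180:330],(600,280),interpolation=2)
r=proj(f,[.484,.256,.14]).astype(int);print(r)
B=cv2.resize(f["color"][225:345,265:345],(213,320),interpolation=2)
C=cv2.resize(f["color"][r[1]-40:r[1]+40,r[0]-60:r[0]+40],(400,320),interpolation=2)
o=np.zeros((600,620,3),np.uint8);o[:280,:600]=A;o[280:,:213]=B;o[280:,220:620]=C;cv2.imwrite("pics/g4.png",o)
E
```

```text
[0.48350898 0.2592238  0.21569567] [-1.69056058e-04  7.13566138e-01  7.00587757e-01  3.64946206e-04] 6.7333
[311.00954222 255.98850519] [298.83679989 231.41494021]
ring [299.18692165 231.58143122] [311.50590219 254.19392917] (array([ 0.54072365, -0.01461346,  0.09503913]), np.float64(6.654103664610398e-05)) [ 0.54120882 -0.01450467  0.09      ] [ 0.54312445 -0.02051199  0.09      ]
[286 325]
```

View pics/g4.png

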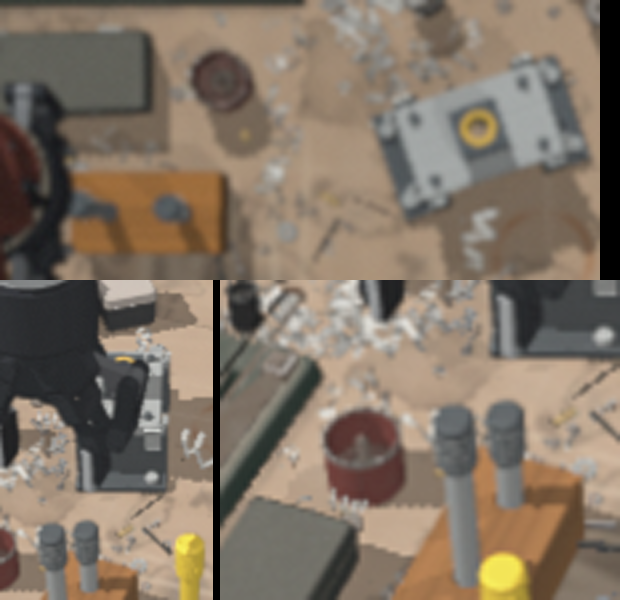

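The top crop shows the plate seated squarely among the ears, with its ring at (299.2,231.6), which matches the frame axis within 0.5 mm. In the side crop the gripper is right behind the long grey rod, whose head is at crop (455,412). I'll descend and grip the head.

{"op": "move_arm", "data": {"slide": [[0.05,-0.2,-2],[0.05,-0.2,-4.5],[0.05,-0.2,-7],[0.05,-0.2,-8.5],[0.05,-0.2,-8.8],[0.05,-0.2,-8.8],[0.05,-0.2,-8.8],[0.05,-0.2,-8.8],[0.05,-0.2,-8.8],[0.05,-0.2,-8.8],[0.05,-0.2,-8.8],[0.05,-0.2,-8.8]], "roll": [0,0,0,0,0,0,0,0,0,0,0,0], "hand": [0.65,0.65,0.65,0.65,0.65,0.65,0.1,0.1,0.1,0.1,0.1,0.1]}}

```text
time: 7.83
ee_pos: [0.4855, 0.2553, 0.1286]
tool_rot: [0.0, 0.717, 0.697, 0.001]
contact_force: [-1.1, -0.9, 6.3]
grip_width: 0.0184
grasp_force: 58.3
```

```bash
python3 - <<'E'
from h import *
s=arm.get_state();print({k:np.round(s[k],4) for k in("ee_pos","tool_rot","contact_force","moment","grip_width","grasp_force","joint_positions")})
f=grab("side");c=proj(f,[.484,.257,.14]).astype(int);cv2.imwrite("pics/g5.png",cv2.resize(f["color"][c[1]-50:c[1]+60,c[0]-50:c[0]+60],(600,600),interpolation=2));print(c)
E
```

```text
{'ee_pos': array([0.4855, 0.2553, 0.1286]), 'tool_rot': array([5.000e-04, 7.168e-01, 6.973e-01, 1.100e-03]), 'contact_force': array([-1.0903, -0.9354,  6.3213]), 'moment': array([-5.800e-03,  2.093e-01,  2.000e-04]), 'grip_width': np.float64(0.0184), 'grasp_force': np.float64(58.2963), 'joint_positions': array([ 3.507e-01,  4.110e-01, -2.611e-01,  8.963e-01,  1.000e-04,
        1.949e+00])}
[286 325]
```

View pics/g5.png

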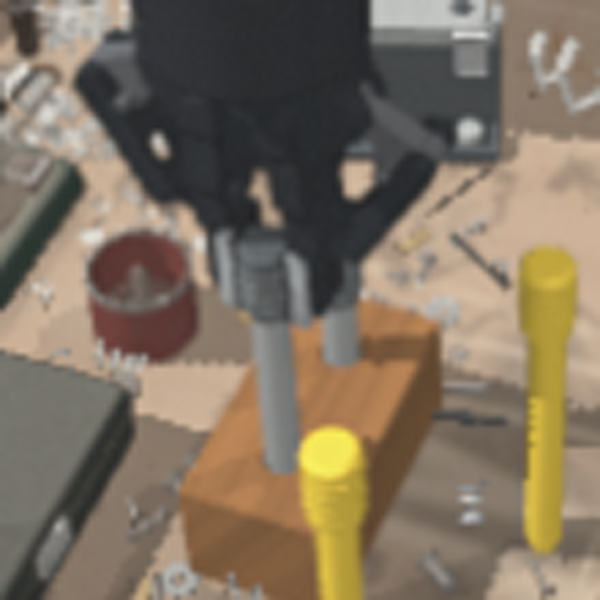

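The side crop shows the fingers closed on the long rod's head at (262,275), with the short rod free behind it. I'll regrip at 90° so the rod is centred in the other direction too.

{"op": "move_arm", "data": {"slide": [[0,0,0],[0,0,0],[0,0,0],[0,0,0],[0,0,0],[0,0,0],[0,0,0],[0,0,0],[0,0,0],[0,0,0],[0,0,0],[0,0,0]], "roll": [0,0,0,7,14,21,28,35,42,49,56,63], "hand": [0.55,0.55,0.55,0.55,0.55,0.55,0.55,0.55,0.55,0.55,0.55,0.55]}}

```text
time: 8.88
ee_pos: [0.4846, 0.2549, 0.1272]
tool_rot: [-0.0, 0.244, 0.97, -0.0]
contact_force: [0.5, 0.5, -1.0]
grip_width: 0.0472
grasp_force: 0.0
```

{"op": "move_arm", "data": {"slide": [[0,0,0],[0,0,0],[0,0,0],[0,0,0],[0,0,0],[0,0,0],[0,0,0],[0,0,0],[0,0,0],[0,0,0],[0,0,0]], "roll": [7,14,21,27,27,27,27,27,27,27,27], "hand": [0.55,0.55,0.55,0.55,0.55,0.1,0.1,0.1,0.1,0.1,0.1]}}

```text
time: 9.8
ee_pos: [0.485, 0.2566, 0.1276]
tool_rot: [0.0, 0.014, 1.0, 0.002]
contact_force: [-0.0, 6.8, -0.2]
grip_width: 0.0183
grasp_force: 58.5
```

{"op": "move_arm", "data": {"slide": [[0,0.1,0.5],[0,0.1,1.5],[0,0.1,3],[0,0.1,5],[0,0.1,7],[0,0.1,9],[0,0.1,11],[0,0.1,13],[0,0.1,13]], "roll": [0,0,0,0,0,0,0,0,0], "hand": [0.1,0.1,0.1,0.1,0.1,0.1,0.1,0.1,0.1]}}

```text
time: 10.55
ee_pos: [0.4862, 0.2564, 0.2609]
tool_rot: [0.002, 0.015, 1.0, 0.001]
contact_force: [1.1, 0.1, -1.0]
grip_width: 0.0187
grasp_force: 59.1
```

{"op": "move_arm", "data": {"slide": [[0.5,-2,0],[1,-5,0],[1.7,-8,0],[2.3,-11,0],[2.9,-14,0],[3.6,-17,0],[4.2,-20,0],[4.8,-23,0],[5.3,-25.5,0],[5.65,-26.9,0],[5.65,-26.9,0],[5.65,-26.9,0]], "roll": [0,0,0,0,0,0,0,0,0,0,0,0], "hand": [0.1,0.1,0.1,0.1,0.1,0.1,0.1,0.1,0.1,0.1,0.1,0.1]}}

```text
time: 11.55
ee_pos: [0.5409, -0.0132, 0.2566]
tool_rot: [-0.001, 0.015, 1.0, 0.0]
contact_force: [0.0, 0.8, -1.5]
grip_width: 0.0186
grasp_force: 59.0
```

```bash
python3 - <<'E'
from h import *
s=arm.get_state();print({k:np.round(s[k],4) for k in("time","ee_pos","tool_rot","contact_force","grip_width")})
f=grab("side");c=proj(f,[.5413,-.013,.13]).astype(int);cv2.imwrite("pics/g6.png",cv2.resize(f["color"][c[1]-60:c[1]+60,c[0]-60:c[0]+60],(600,600),interpolation=2));print(c)
e=s["ee_pos"];print("pred tip",proj(f,[e[0],e[1],e[2]-.1196]),"pred shank mid",proj(f,[e[0],e[1],e[2]-.06]),"bore mouth",proj(f,[.5413,-.013,.09]))
E
```

```text
{'time': np.float64(11.55), 'ee_pos': array([ 0.5409, -0.0132,  0.2566]), 'tool_rot': array([-6.000e-04,  1.470e-02,  9.999e-01,  3.000e-04]), 'contact_force': array([ 0.0252,  0.816 , -1.4723]), 'grip_width': np.float64(0.0186)}
[310 243]
pred tip [310.76251767 240.71044535] pred shank mid [310.07835761 219.97004945] bore mouth [311.08735228 256.14239811]
```

View pics/g6.png

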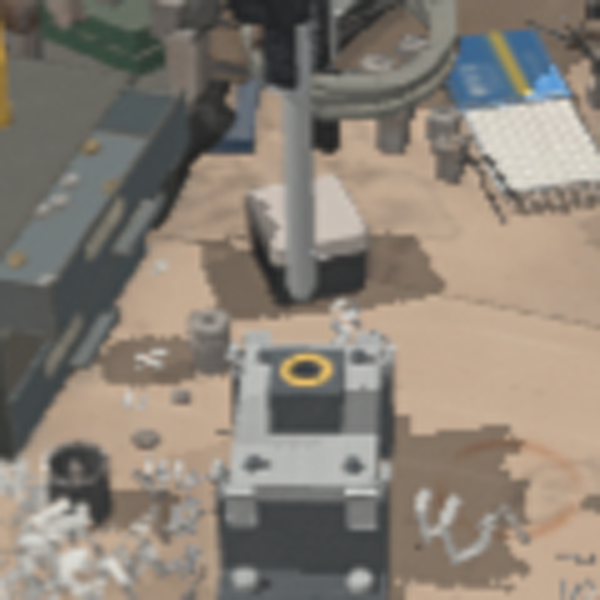

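Side crop: the rod hangs vertical with its tip at (302,297), and the plate is seated with its ring at (305,369). I'll get a subpixel comparison of the two residuals.

```bash
cat > rodchk.py <<'E'
from h import *
def rod(zs):
    s=arm.get_state();f=grab("side");e=np.array(s["ee_pos"]);c=f["color"].astype(float)
    d=c[...,0]-c[...,2]  # b-r: grey ~0, beige negative
    for z in zs:
        p=proj(f,[e[0],e[1],z]);r=int(round(p[1]));x0=int(p[0])-9
        row=d[r,x0:x0+19];bg=np.median(row[[0,1,2,3,15,16,17,18]]);w=np.clip(row-bg,0,None)/(0-bg+1e-6);w[w<.25]=0
        print("z",z,"pred",p.round(2),"obs col",((w*np.arange(x0,x0+19)).sum()/w.sum()).round(2),"width",w.sum().round(1))
    p=proj(f,[.5413,-.013,.09]);x,y=np.round(p).astype(int);k=c[y-5:y+6,x-8:x+9];w=np.clip(np.minimum(k[...,1],k[...,2])-k[...,0],0,None);w[w<35]=0
    yy,xx=np.mgrid[y-5:y+6,x-8:x+9];q=np.array([(w*xx).sum(),(w*yy).sum()])/w.sum();print(s["ee_pos"],"ring pred",p,"obs",q,onz(f,*q,.09))
E
python3 - <<'E'
from rodchk import *
rod([.142,.146,.15,.18,.185,.19,.2])
E
```

```text
z 0.142 pred [310.64 239.22] obs col 312.51 width 37.0
z 0.146 pred [310.6  237.87] obs col nan width 0.0
z 0.15 pred [310.55 236.5 ] obs col 311.0 width 5000000.0
z 0.18 pred [310.21 226.09] obs col 308.56 width 6.1
z 0.185 pred [310.15 224.31] obs col 308.56 width 5.7
z 0.19 pred [310.09 222.53] obs col 308.61 width 5.6
z 0.2 pred [309.97 218.94] obs col 310.8 width 8.1
[ 0.54077567 -0.01251314  0.25678464] ring pred [311.08735228 256.14239811] obs [310.76377616 256.56471593] [ 0.54144546 -0.01119386  0.09      ]rodchk.py:8: RuntimeWarning: invalid value encountered in scalar divide
  print("z",z,"pred",p.round(2),"obs col",((w*np.arange(x0,x0+19)).sum()/w.sum()).round(2),"width",w.sum().round(1))
```

The rod and ring residuals agree, with the rod axis about 0.5 mm toward +x of the TCP, which is already compensated. I'll lower it in stages.

{"op": "move_arm", "data": {"slide": [[0,0,-1.5],[0,0,-3],[0,0,-4.2],[0,0,-4.8],[0,0,-5.2],[0,0,-5.6],[0,0,-5.6]], "roll": [0,0,0,0,0,0,0], "hand": [0.1,0.1,0.1,0.1,0.1,0.1,0.1]}}

```text
time: 12.23
ee_pos: [0.5412, -0.013, 0.2012]
tool_rot: [-0.0, 0.013, 1.0, -0.0]
contact_force: [0.2, -1.6, -3.3]
grip_width: 0.019
grasp_force: 58.5
```

{"op": "move_arm", "data": {"slide": [[0,0,-0.4],[0,0,-0.8],[0,0,-1.2],[0,0,-1.6],[0,0,-1.6]], "roll": [0,0,0,0,0], "hand": [0.1,0.1,0.1,0.1,0.1]}}

```text
time: 12.65
ee_pos: [0.5408, -0.0132, 0.1844]
tool_rot: [-0.0, 0.014, 1.0, -0.0]
contact_force: [-0.5, -2.3, -2.4]
grip_width: 0.0181
grasp_force: 58.5
```

{"op": "move_arm", "data": {"slide": [[0,-0.03,-0.5],[0,-0.03,-1],[0,-0.03,-1.6],[0,-0.03,-2.2],[0,-0.03,-2.6],[0,-0.03,-2.6]], "roll": [0,0,0,0,0,0], "hand": [0.1,0.1,0.1,0.1,0.1,0.1]}}

```text
time: 13.15
ee_pos: [0.5406, -0.0132, 0.1581]
tool_rot: [-0.001, 0.014, 1.0, 0.0]
contact_force: [0.5, -0.9, -2.7]
grip_width: 0.0186
grasp_force: 58.7
```

Tip is at about 0.038, so it is entering the lower bore with no contact force.

{"op": "move_arm", "data": {"slide": [[0,0,-0.4],[0,0,-0.8],[0,0,-1.2],[0,0,-1.6],[0,0,-2],[0,0,-2.4],[0,0,-2.5],[0,0,-2.5]], "roll": [0,0,0,0,0,0,0,0], "hand": [0.1,0.1,0.1,0.1,0.1,0.1,0.1,0.1]}}

```text
time: 13.82
ee_pos: [0.5409, -0.0134, 0.1338]
tool_rot: [-0.0, 0.014, 1.0, -0.0]
contact_force: [-0.2, -2.1, -3.2]
grip_width: 0.0188
grasp_force: 58.4
```

```bash
python3 - <<'E'
from h import *
s=arm.get_state();print({k:np.round(s[k],4) for k in("time","ee_pos","tool_rot","contact_force","moment","grip_width","grasp_force")})
f=grab("side");c=proj(f,[.5413,-.013,.08]).astype(int);cv2.imwrite("pics/g7.png",cv2.resize(f["color"][c[1]-55:c[1]+55,c[0]-55:c[0]+55],(600,600),interpolation=2))
E
```

```text
{'time': np.float64(13.8167), 'ee_pos': array([ 0.5409, -0.0134,  0.1338]), 'tool_rot': array([-4.000e-04,  1.360e-02,  9.999e-01, -0.000e+00]), 'contact_force': array([-0.1516, -2.1212, -3.1897]), 'moment': array([-0.8508, -0.1477, -0.0434]), 'grip_width': np.float64(0.0188), 'grasp_force': np.float64(58.4392)}
```

View pics/g7.png

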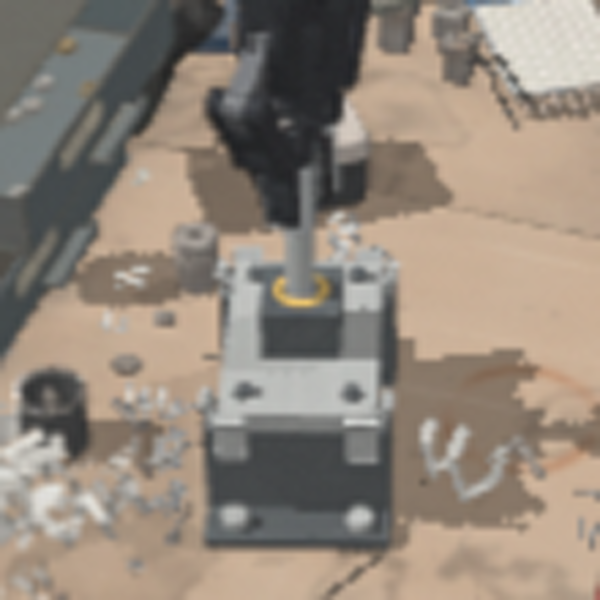

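The picture shows the rod entering the yellow ring at (300,285) and the plate still flat between the ears. Forces are small, and the tip is about 14 mm above the bench, 12 mm below the web. I'm handing it in.

```bash
python3 -c "
from cell import arm
print(arm.finish_job())"
```

```text
the job is handed in; nothing more can be done
None
```

The bushing plate sits flat between the ears, and the gripper holds the long rod through both bushings with its tip about 14 mm above the bench (from the arm's position, as the cameras can't see the tip); I handed the job in at 13.9 s.

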